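# Stop the microscope base from rocking

### The arm

A 7-joint arm with a two-finger parallel gripper is mounted at the origin on the work surface. World frame = base frame: x ahead of the robot, y to its left, z up, the work surface at z = 0. Lengths are in m, angles in rad, forces in N, time in s.
With the tool pointing down it reaches from about 0.4 to 0.85 m from the base axis. Payload 10.4 kg.
Tool frame: the origin (TCP) lies on the mounting face of the last link; the fingertips stand 173 mm ahead of it and the grasp point (between the pads) lies 155 mm ahead of it (manip.tip_extent is the distance from the TCP to the fingertips, in m); z points along the fingers, y is the line along which they close (so a half turn about z gives the same grasp; the last joint's range is limited). The gripper opens to 85 mm and grips with 20 to 120 N. Pads are 22 mm wide; open, the fingers measure 114 mm over their backs; the gripper's body (76 mm by 85 mm) begins 54 mm behind the grasp point. The pads swing forward as they close: fully open they stand 13 mm farther back than shut.
Start: joints at [1.308, 0.332, -0.065, 1.46, 0.022, 1.35, -0.088], TCP at [0.148, -0.607, 0.405] pointing down, gripper open.
Joint ranges: [-2.6, 2.6], [-0.5, 2.12], [-1.47, 1.34], [0.16, 2.42], [-1.27, 4.41], [0.06, 2.06], [-2.6, 2.6]. Speed limits (rad/s): [2.22, 2.22, 2.79, 2.79, 3.14, 3.14, 3.14].

### API

Orientations are given as a unit quaternion [x, y, z, w].
In Python, from workcell import manip gives the robot as it stands.
- The arm moves only by the tool move_arm, never from a script. Its argument "plan" is one flat list of numbers, 7 for each row, row after row: the turn, a rotation vector about the tool's x, y, z in rad, then the shift along the tool's x, y, z in m, then the finger opening in m, from 0 to 0.0854. In form: [ax, ay, az, dx, dy, dz, gripper, ax, ay, az, dx, dy, dz, gripper, ...]. A call has 1 to 12 rows; each row is the pose to reach, as a shift and turn from the pose commanded when the call began, along the tool's axes at that moment; what a row does not reach only later rows make up. A row lasts 1/8 s, in which the tool goes at most 62.5 mm and 10.7 degrees, less where a joint would pass 70% of its speed; a pose out of reach is approached as far as the arm can. A call with a gripper value outside its range is refused whole. The fingers move at their own pace and stop on an object; "squeeze" is the grip in N (left out, the last holds). Time passes only in rows, so rows that repeat a pose let the fingers close. It gives the time, the measured TCP pose, the force, the opening and the grip force at its end, in the units of the state.
- manip.get_obs(): the state, without advancing time (a new reading comes with each control period).
- manip.camera(name): name is "side" or "top" or "wrist"; returns a dict with "color" (384x512x3 uint8, red, green, blue), "fx", "fy", "cx", "cy" (pixels), "cam_to_world" (4x4, takes a point from camera to world coordinates); the wrist camera has in their place "mount" (4x4, takes a point from camera to tool coordinates, whose origin is the TCP and whose axes are the flange's). Camera axes: x right, y down, z forward; pixel columns grow to the right and rows downward; lengths in m; the calibration is good to about 2 mm. A picture is of the moment at which its call begins: read the wrist's pose just before it. There is no depth.
- manip.hand_in(): hands the job in; it is judged then, once.
Trained networks look in a picture, given as the dict that the camera call returned (one of the last four; its "shot" number tells which), for a name from the list of things; names that differ only in an ending like _2 or _b are one class to them, and where a whole thing is asked for, a point or a joint stands for the part that bears it (a point fixed in the world has none). Each returns a list of dicts, best first, with "conf" (0 to 1); they miss things now and then, are a little off and sometimes report something else, mostly with a low value. They report only what shows in the picture. A call takes as long as a camera call.
- manip.look_for(picture, label): "position" ([x, y, z] in m, in the coordinates of the camera as it stood for that picture, good to about 4 mm: the middle of the surface that is visible of it).
- manip.silhouettes(picture, label): "pixels" (384x512 bool, what is visible of it).
- manip.tip_of(picture, label): "position" ([x, y, z] in m, in the coordinates of the camera as it stood for that picture, good to about 4 mm: a listed point, or the origin of a listed thing).
The state is a dict: "clock": time; "joint_pos": joint angles; "joint_velocities": joint speeds; "tau": joint torques, N m; "position": TCP position; "ee_rot": TCP orientation; "ft_force": force on the tool from outside, world axes, zero at the start; "torque": the same for the moment, N m; "grip_width": opening from 0.0 (shut) to 1.0 (fully open); "grasp_force": force on a finger pad.
Only numpy, scipy, OpenCV 4.12 (cv2) and the standard library are available. Lean on these libraries where they do the work, as an engineer would, in place of code of your own. Each camera call takes 0.05 s, during which the arm holds its last target. There are 200 camera calls.

### The job

The microscope's base plate rocks because one of its two near feet hangs short of its rubber pad. Find which one, turn only that foot's black levelling knob until all four feet carry weight and the plate stands firm and nearly level, and let go. Then prove it: press gently and steadily straight down, for about a second, with the closed fingertips on the blue button beside that knob, and come away without disturbing anything else.

Things in the scene. Friction and masses are not known exactly. Their poses are not given: they have to be found in the camera images.
- base: Aluminium plate 320 x 420 x 12 mm, loose on four rubber pads, with a cream microscope fixed on it (x -15 to +180, y -75 to +75 mm, 370 mm tall); 3.5 kg in all. Origin: plan centre, 42 mm below the plate's top face, level with the far soles. x points to the far side, y to the left. Feet at x -120 (near, under the knobs) and +90 mm (far, fixed height), y +140 and -140 mm.
- knob_left (a point): Centre of the top face of the left levelling knob: upright, round, black, 38 mm in diameter, 28 mm tall, at x -120, y +140 mm of the base. Its underside is 4 mm above the plate. It keeps its height on the plate while its foot moves below it, so a gripper holding it is pushed up once the foot bears.
- knob_right (a point): Centre of the top face of the right levelling knob (the same kind), at x -120, y -140 mm on the plate.
- screw_left (a joint): Angle of the left knob, 0 (upper stop) to 4.5 rad; grows clockwise from above, lowering the foot 2 mm per rad (quick thread). Takes about 0.06 N m, stays as left. A hanging foot meets its pad after 0.8 to 3.3 rad (pad thicknesses differ, unmeasured); about 0.75 rad past first contact the load is well shared (0.5 to 1.0 will do). Too much, and the other near foot hangs.
- screw_right (a joint): Angle of the right knob and travel of its foot: the same as for the left.
- press_left_top (a point): Centre of the top of the left blue button, a rigid disc 24 mm in diameter, 6 mm tall, fixed on the plate 50 mm left of the left knob's axis. Pressed with 11 to 12 N it sinks under 1 mm if the foot bears, 1.5 to 6 mm if it hangs: from about 6 N the plate rocks until the foot meets its pad, the knob sinking 0.85 times as far (foot travel to first contact). Over 20 N is too hard.
- press_right_top (a point): Centre of the top of the right blue button, 50 mm right of the right knob's axis, otherwise the same.
- press_left: The left blue press button (origin at its underside, 6 mm below the top).
- press_right: The right blue press button (origin at its underside).
- near_foot_left: Rubber sole of the left screw foot, under the left knob: 20 mm diameter, 12 mm tall, origin at its underside. Soft: yields 1 mm at 16 N.
- near_foot_right: Rubber sole of the right screw foot, the same.
- far_foot_left: Rubber sole of the far left foot, fixed in height, the same size, yields the same.
- far_foot_right: Rubber sole of the far right foot, the same.
- oil_bottle: Bystander: small amber bottle, 28 mm diameter, 55 mm tall, standing loose on the right side of the plate.
- dust_cap: Bystander: black eyepiece cap, 34 mm diameter, 14 mm tall, lying loose on the plate midway between the knobs.
- slide_box: Bystander: blue slide box 85 x 100 x 28 mm, left of the plate.
- petri_dish: Bystander: flat closed dish, 94 mm diameter, 14 mm tall, right of the plate.
- specimen_jar: Bystander: clear jar with red cap, 56 mm diameter, 70 mm tall, right of the plate.
- wash_bottle: Bystander: white bottle with blue cap, 66 mm diameter, 170 mm tall, left of the plate.
- marker: Bystander: white marker pen with green cap, 110 mm long, on the table left of the plate.

How it is judged:
On the way, in this order (a step that is already met when the one before it is completed fails the run):
1. all four feet carry weight (over 3.5 N each) while the robot touches nothing of the base (contact force between each of near_foot_left, near_foot_right, far_foot_left, far_foot_right and anything else above 3.5 N and contact force between each of the fingers, the arm and base below 0.1 N), for 0.3 s.
2. the blue button beside the turned knob is pressed with over 3 N while all four feet stay loaded (contact force between each of near_foot_left, near_foot_right, far_foot_left, far_foot_right and anything else above 0.3 N and ((contact force between the fingers and press_left above 3 N and value of joint screw_left above 0.3 rad) or (contact force between the fingers and press_right above 3 N and value of joint screw_right above 0.3 rad))), for 0.6 s.
At the end, for the whole second after the job is handed in: Each of the four feet carries more than 3.5 N with nothing touching the base, the plate is within 0.02 rad of level and at rest (contact force between each of near_foot_left, near_foot_right, far_foot_left, far_foot_right and anything else above 3.5 N and angle between base's own z axis and vertical below 0.02 rad and linear speed of base below 0.01 m/s and angular speed of base below 0.02 rad/s).
It fails at once if both knobs are turned (value of joint each of screw_left, screw_right above 0.3 rad).
It fails at once if the base is shoved more than 25 mm or tipped more than 0.06 rad (distance of base from where it was at the start of the episode above 0.025 m or angle between base's own z axis and vertical above 0.06 rad).
It fails at once if a blue button is pressed with more than 20 N (contact force between anything else and press_left above 20 N or contact force between anything else and press_right above 20 N).
It fails at once if a foot is loaded with more than 40 N (contact force between any of near_foot_left, near_foot_right, far_foot_left, far_foot_right and anything else above 40 N).
It fails at once if a bystander is moved more than 30 mm (distance of any of oil_bottle, dust_cap, slide_box, petri_dish, specimen_jar, wash_bottle, marker from where it was at the start of the episode above 0.03 m).
It also fails if it takes over 72 s, if anything falls off the work surface, if the arm or the gripper's body presses on something with over 40 N, if the wrist force passes 120 N, or if a joint passes its speed limit or range.

## Working session

There is one attempt and no reset: what is moved stays moved. The work goes in short steps, Python scripts to look and compute and a tool call to move; the robot and the scene stay as the last step left them, time stands still between calls to the robot, and variables do not carry over. Pictures are saved under pics/ and viewed, at most 10 in all, crops included, and the job is handed in when it is done.

Besides the shell and the picture viewer there is one more tool, called as a command line: name --argument value ..., lists and objects as JSON in quotes. move_arm: Moves the arm, as the interface text tells. Its arguments: {"type":"object","properties":{"plan":{"type":"array","items":{"type":"number"}},"squeeze":{"type":"number"}},"required":["plan"]}

```bash
mkdir -p pics
cat > h.py <<'E'
import numpy as np, cv2
from scipy.spatial.transform import Rotation as R
from workcell import manip
def T(o):
    M=np.eye(4);M[:3,:3]=R.from_quat(o["ee_rot"]).as_matrix();M[:3,3]=o["position"];return M
def shot(name):
    o=manip.get_obs();p=manip.camera(name)
    M=np.array(p["cam_to_world"]) if "cam_to_world" in p else T(o)@np.array(p["mount"])
    return p,M
def find(p,M,label,fn="tip_of",n=2):
    return [(np.round((M@np.r_[d["position"],1])[:3],4),round(d["conf"],2)) for d in getattr(manip,fn)(p,label)[:n]]
def save(p,n): cv2.imwrite(f"pics/{n}.png",p["color"][:,:,::-1])
def totool(target):
    "shift of TCP in tool axes so as to reach world TCP position"
    M=T(manip.get_obs());return M[:3,:3].T@(np.array(target)-M[:3,3])
E
python3 - <<'E'
from h import *
o=manip.get_obs();print(o)
for c in("top","side"):
    p,M=shot(c);save(p,c+"0");print(c,np.round(M,3).tolist(),p["fx"])
    for l in("base","knob_left","knob_right","press_left_top","press_right_top","oil_bottle","dust_cap","wash_bottle"):print(l,find(p,M,l))
E
cd pics; python3 -c "
import cv2,numpy as np
cv2.imwrite('both.png',cv2.resize(np.vstack([cv2.imread('top0.png'),cv2.imread('side0.png')]),None,fx=.78,fy=.78))"
```

```text
{'clock': 0.0, 'joint_pos': array([ 1.30840422,  0.33288734, -0.06470635,  1.460963  ,  0.02161847,
        1.34988476, -0.08849927]), 'joint_velocities': array([ 0.00172774,  0.00021571,  0.00203441, -0.00110755,  0.00022815,
        0.00058617, -0.00015823]), 'tau': array([ 2.09555088e-03, -6.25444651e+01,  5.05123765e-02, -3.91600049e+01,
        1.63195952e-02,  9.99903772e-03,  4.65485323e-05]), 'position': array([ 0.14841322, -0.60698912,  0.40389576]), 'ee_rot': array([ 9.92818887e-01,  1.19624976e-01, -1.27540913e-04, -7.11766997e-04]), 'ft_force': array([0.09224572, 0.21048689, 0.11289359]), 'torque': array([-0.04381722, -0.00882444, -0.06423892]), 'grasp_force': 0.0, 'grip_width': 0.999997625813053}
top [[-0.023, -0.987, 0.158, 0.354], [-1.0, 0.023, -0.005, -0.017], [0.001, -0.159, -0.987, 1.413], [0.0, 0.0, 0.0, 1.0]] 432.63525346643667
base [(array([ 0.5922, -0.0794,  0.0096]), 0.94)]
knob_left [(array([0.4522, 0.0357, 0.0835]), 0.71)]
knob_right [(array([ 0.5008, -0.24  ,  0.085 ]), 0.42), (array([0.451 , 0.035 , 0.0842]), 0.23)]
press_left_top [(array([0.4463, 0.0895, 0
[... 205 characters left out ...]
([ 0.6671,  0.4029, -0.0014]), 0.7)]
side [[-0.967, -0.177, 0.181, 0.365], [-0.252, 0.718, -0.648, 0.68], [-0.015, -0.673, -0.74, 0.846], [0.0, 0.0, 0.0, 1.0]] 358.58951102630044
base [(array([ 0.5941, -0.0815,  0.011 ]), 0.58), (array([0.3623, 0.3596, 0.0039]), 0.45)]
knob_left [(array([0.4557, 0.0391, 0.0875]), 0.51)]
knob_right [(array([ 0.4989, -0.2416,  0.0806]), 0.67), (array([ 0.591 , -0.081 ,  0.0094]), 0.58)]
press_left_top [(array([0.4436, 0.0842, 0.0582]), 0.38)]
press_right_top [(array([0.4467, 0.0833, 0.059 ]), 0.35)]
oil_bottle [(array([ 0.6393, -0.2254,  0.0531]), 0.44)]
dust_cap [(array([ 0.4817, -0.0876,  0.0498]), 0.57)]
wash_bottle [(array([0.6621, 0.405 , 0.0024]), 0.56)]
```

View pics/both.png

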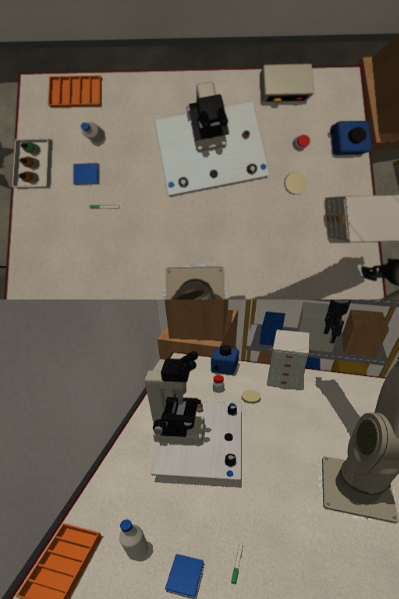

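The side and top pictures (tiled) show the plate with the left knob at about (183,182) and right knob at (252,169) in the top view, with blue buttons just outside each and the dust cap between them. The network positions agree with the given geometry: knob tops are near z 0.084 and 282 mm apart, and yaw is about 0.164. I'm moving over the right side with the fingers shut.

move_arm --plan '[0,0,0,0.03,-0.06,0,0,0,0,0,0.06,-0.12,0,0,0,0,0,0.1,-0.18,0,0,0,0,0.03,0.15,-0.2,0,0,0,0,0.076,0.21,-0.21,0,0,0,0,0.076,0.27,-0.22,0,0,0,0,0.076,0.33,-0.235,0,0,0,0,0.076,0.37,-0.245,0,0,0,0,0.076,0.37,-0.245,0,0,0,0,0.076,0.37,-0.245,0,0]' --squeeze 40

```text
clock: 2.15
position: [0.4493, -0.2816, 0.4046]
ee_rot: [0.997, 0.082, -0.0, 0.0]
ft_force: [0.3, -0.4, -0.5]
grip_width: -0.004
grasp_force: 0.0
```

Run:
```python
from h import *
p,M=shot("wrist");save(p,"w1");print(np.round(M,3).tolist(),p["fx"])
o=manip.get_obs();print(o["position"],R.from_quat(o["ee_rot"]).as_matrix()[:,0],o["ft_force"],o["joint_pos"])
for l in("knob_right","knob_left","press_right_top","dust_cap","oil_bottle"):print(l,find(p,M,l))
```

```text
[[0.163, -0.936, -0.312, 0.53], [-0.987, -0.155, -0.052, -0.268], [0.0, 0.316, -0.949, 0.373], [0.0, 0.0, 0.0, 1.0]] 330.69962653571673
[ 0.44894069 -0.28202994  0.40465828] [ 9.86848763e-01  1.61645535e-01 -4.89125578e-04] [ 0.3198922  -0.9745942  -1.25537797] [ 0.88438652  0.15394093 -0.45069861  1.69171484  0.0696897   1.31193866
 -0.98798499]
knob_right [(array([ 0.5012, -0.2398,  0.0812]), 0.79)]
knob_left [(array([ 0.5116, -0.2833,  0.057 ]), 0.31)]
press_right_top [(array([ 0.5104, -0.2836,  0.0573]), 0.6), (array([ 0.6137, -0.4566, -0.002 ]), 0.58)]
dust_cap [(array([ 0.4881, -0.0865,  0.0533]), 0.72)]
oil_bottle []
```

View pics/w1.png

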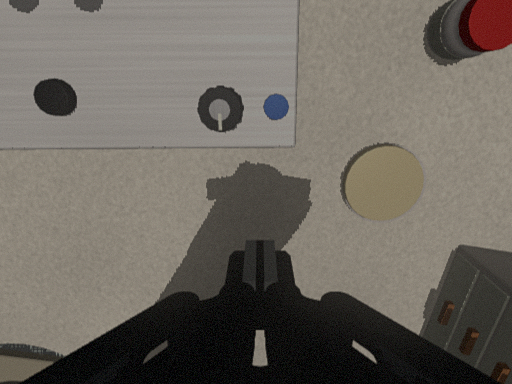

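The picture shows the right knob at (220,108), its button at (276,106), and the dust cap at (55,97). From the pixels, the button is at (0.511, -0.290), which agrees with the networks. Next I move over it and down to about 8 mm above.

move_arm --plan '[0,0,0,0.03,0.01,0.03,0,0,0,0,0.06,0.019,0.06,0,0,0,0,0.06,0.019,0.11,0,0,0,0,0.06,0.019,0.145,0,0,0,0,0.06,0.019,0.167,0,0,0,0,0.06,0.019,0.167,0,0,0,0,0.06,0.019,0.167,0]'

```text
clock: 3.32
position: [0.5123, -0.2905, 0.2389]
ee_rot: [0.997, 0.082, 0.001, 0.0]
ft_force: [1.1, -0.1, 0.0]
grip_width: -0.002
grasp_force: 0.0
```

Run:
```python
from h import *
p,M=shot("wrist");save(p,"w2")
o=manip.get_obs();print(o["position"],o["ft_force"])
for l in("knob_right","press_right_top"):print(l,find(p,M,l))
```

```text
[ 0.51237281 -0.29053203  0.2391866 ] [ 0.49881931 -0.70519342 -0.09906283]
knob_right [(array([ 0.5044, -0.2424,  0.0811]), 0.91)]
press_right_top [(array([ 0.5106, -0.2843,  0.0569]), 0.91)]
```

View pics/w2.png

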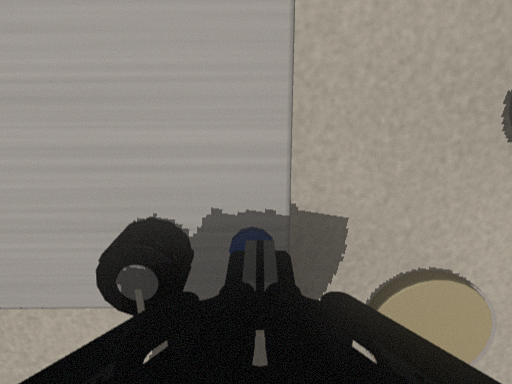

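The fingertips at about (260,245) sit over the button at (250,240), clear of the knob at (145,265). I'll shift 2 mm inward and creep down.

move_arm --plan '[0,0,0,0,-0.002,0.003,0,0,0,0,0,-0.002,0.006,0,0,0,0,0,-0.002,0.007,0,0,0,0,0,-0.002,0.008,0,0,0,0,0,-0.002,0.008,0]'

```text
clock: 4.1
position: [0.5117, -0.2883, 0.2297]
ee_rot: [0.997, 0.082, -0.0, 0.0]
ft_force: [0.5, -0.3, -0.5]
grip_width: 0.003
grasp_force: 0.0
```

move_arm --plan '[0,0,0,0,0,0.0005,0,0,0,0,0,0,0.001,0,0,0,0,0,0,0.001,0]'

```text
clock: 4.47
position: [0.5117, -0.2883, 0.2289]
ee_rot: [0.997, 0.082, 0.0, 0.0]
ft_force: [-1.0, 0.4, 2.8]
grip_width: -0.002
grasp_force: 1.3
```

move_arm --plan '[0,0,0,0,0,0.0005,0,0,0,0,0,0,0.0005,0,0,0,0,0,0,0.0005,0]'

```text
clock: 4.85
position: [0.5116, -0.2884, 0.2284]
ee_rot: [0.997, 0.082, 0.0, 0.0]
ft_force: [-2.3, -0.7, 4.1]
grip_width: 0.001
grasp_force: 2.3
```

move_arm --plan '[0,0,0,0,0,0.0005,0,0,0,0,0,0,0.0005,0,0,0,0,0,0,0.0005,0]'

```text
clock: 5.22
position: [0.5116, -0.2884, 0.2279]
ee_rot: [0.997, 0.082, 0.0, 0.0]
ft_force: [-3.0, 0.5, 4.5]
grip_width: -0.0
grasp_force: 2.6
```

move_arm --plan '[0,0,0,0,0,0.0005,0,0,0,0,0,0,0.001,0,0,0,0,0,0,0.001,0]'

```text
clock: 5.6
position: [0.5115, -0.2885, 0.2268]
ee_rot: [0.997, 0.082, -0.0, 0.0]
ft_force: [-3.7, -0.6, 5.6]
grip_width: 0.002
grasp_force: 2.8
```

The button has sunk over 2 mm at about 5.6 N, so the right foot hangs. I'll keep going to measure the travel.

move_arm --plan '[0,0,0,0,0,0.0005,0,0,0,0,0,0,0.001,0,0,0,0,0,0,0.001,0]'

```text
clock: 5.98
position: [0.5114, -0.2887, 0.2258]
ee_rot: [0.997, 0.082, -0.0, 0.0]
ft_force: [-3.2, -1.1, 5.8]
grip_width: -0.0
grasp_force: 2.9
```

move_arm --plan '[0,0,0,0,0,0.0005,0,0,0,0,0,0,0.0005,0,0,0,0,0,0,0.0005,0]'

```text
clock: 6.35
position: [0.5114, -0.2887, 0.2253]
ee_rot: [0.997, 0.082, -0.0, 0.0]
ft_force: [-3.3, -1.8, 5.4]
grip_width: -0.001
grasp_force: 2.9
```

move_arm --plan '[0,0,0,0,0,0.0005,0,0,0,0,0,0,0.0005,0,0,0,0,0,0,0.0005,0]'

```text
clock: 6.72
position: [0.5113, -0.2888, 0.2248]
ee_rot: [0.997, 0.081, -0.0, 0.0]
ft_force: [-3.9, -1.0, 6.0]
grip_width: -0.0
grasp_force: 3.1
```

move_arm --plan '[0,0,0,0,0,0.0005,0,0,0,0,0,0,0.0005,0,0,0,0,0,0,0.0005,0]'

```text
clock: 7.1
position: [0.5113, -0.2888, 0.2245]
ee_rot: [0.997, 0.081, -0.0, 0.0]
ft_force: [-5.3, -1.4, 8.6]
grip_width: 0.002
grasp_force: 4.1
```

move_arm --plan '[0,0,0,0,0,0.0003,0,0,0,0,0,0,0.0005,0,0,0,0,0,0,0.0005,0]'

```text
clock: 7.48
position: [0.5113, -0.2889, 0.2242]
ee_rot: [0.997, 0.081, -0.0, 0.0]
ft_force: [-6.0, -0.6, 10.5]
grip_width: -0.001
grasp_force: 5.3
```

The force plateaued at about 5.8 N until TCP z was about 0.2247, and contact started at about 0.2293. That is a 4.6 mm sink, or about 3.9 mm at the foot, so first contact is near 1.95 rad and the target is near 2.7 rad. Next I lift gently, go over the right knob, open, and pre-turn anticlockwise.

move_arm --plan '[0,0,0,0,0,-0.001,0,0,0,0,0,0,-0.003,0,0,0,0,0,0,-0.005,0,0,0,0,0,0,-0.03,0,0,0,-0.17,0,0,-0.08,0,0,0,-0.34,0,-0.02,-0.1,0.06,0,0,-0.51,0,-0.049,-0.1,0.07,0,0,-0.68,0,-0.049,-0.1,0.07,0,0,-0.85,0,-0.049,-0.1,0.07,0,0,-1.02,0,-0.049,-0.1,0.07,0,0,-1.19,0,-0.049,-0.1,0.07,0,0,-1.36,0,-0.049,-0.1,0.07]' --squeeze 25

```text
clock: 8.98
position: [0.5037, -0.2397, 0.3233]
ee_rot: [0.721, 0.692, 0.0, -0.0]
ft_force: [0.4, 0.4, 0.3]
grip_width: 0.824
grasp_force: 0.0
```

move_arm --plan '[0,0,-0.17,0,0,0,0.07,0,0,-0.19,0,0,0,0.07,0,0,-0.19,0,0,0,0.07]'

```text
clock: 9.35
position: [0.5037, -0.2399, 0.3235]
ee_rot: [0.656, 0.755, 0.0, -0.0]
ft_force: [-0.1, -0.2, 0.7]
grip_width: 0.823
grasp_force: 0.0
```

Run:
```python
from h import *
p,M=shot("wrist");save(p,"w3")
o=manip.get_obs();print(o["position"],o["ft_force"],o["joint_pos"])
for l in("knob_right","press_right_top","dust_cap"):print(l,find(p,M,l))
print(np.round(T(o)[:3,:2],3).tolist())
```

```text
[ 0.50368761 -0.23984947  0.32361762] [ 0.46558713 -0.08106536 -0.17455793] [ 0.96939602  0.329449   -0.71871588  1.71414478  0.2318657   1.18510858
  0.32941791]
knob_right [(array([ 0.504 , -0.2403,  0.0801]), 0.92)]
press_right_top [(array([ 0.5123, -0.286 ,  0.0574]), 0.87), (array([ 0.5029, -0.2354,  0.0823]), 0.71)]
dust_cap [(array([ 0.4406, -0.4268, -0.0037]), 0.61)]
[[-0.14, 0.99], [0.99, 0.14], [0.0, 0.0]]
```

View pics/w3.png

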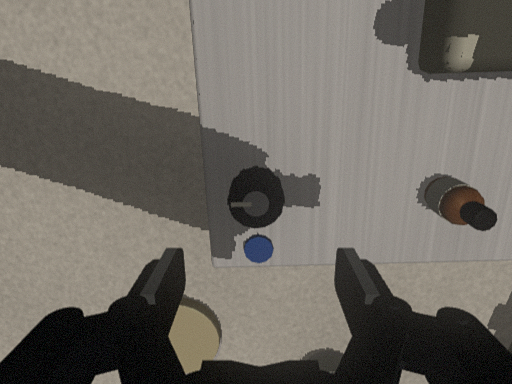

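The knob at (257,197) is between the open fingers, and the tool position agrees with the measured knob to within 1 mm. The pointer stands at (240,204). The bottle at (462,207) is well clear. I'll descend and grip.

move_arm --plan '[0,0,0,0,0,0.04,0.07,0,0,0,0,0,0.08,0.07,0,0,0,0,0,0.0925,0.07,0,0,0,0,0,0.0925,0.06,0,0,0,0,0,0.0925,0.045,0,0,0,0,0,0.0925,0.03,0,0,0,0,0,0.0925,0.03,0,0,0,0,0,0.0925,0.03]' --squeeze 25

```text
clock: 10.55
position: [0.5027, -0.2408, 0.2325]
ee_rot: [0.655, 0.755, -0.002, -0.0]
ft_force: [-10.4, -1.8, 8.0]
grip_width: 0.436
grasp_force: 26.1
```

move_arm --plan '[0,0,0,-0.0008,-0.0011,-0.0015,0.03,0,0,0,-0.0008,-0.0011,-0.0015,0.03]'

```text
clock: 10.8
position: [0.5024, -0.2409, 0.2335]
ee_rot: [0.655, 0.756, -0.0, -0.0]
ft_force: [-6.9, 1.2, 1.4]
grip_width: 0.437
grasp_force: 25.6
```

move_arm --plan '[0,0,0.15,0,-0.0005,0,0.03,0,0,0.3,0,-0.0005,0,0.03,0,0,0.45,0,-0.0005,0,0.03,0,0,0.6,0,-0.0005,0,0.03,0,0,0.75,0,-0.0005,0,0.03,0,0,0.9,0,-0.0005,0,0.03,0,0,1.05,0,-0.0005,0,0.03,0,0,1.2,0,-0.0005,0,0.03,0,0,1.35,0,-0.0005,0,0.03,0,0,1.5,0,-0.0005,0,0.03,0,0,1.5,0,-0.0005,0,0.03]'

```text
clock: 12.18
position: [0.5004, -0.2395, 0.2325]
ee_rot: [0.994, 0.106, -0.003, -0.002]
ft_force: [-16.5, 8.6, 9.5]
grip_width: 0.434
grasp_force: 26.3
```

Run:
```python
from h import *
o=manip.get_obs();print(o["position"],o["ft_force"],o["torque"],o["joint_pos"]);x=T(o)[:3,0];print(np.arctan2(x[1],x[0]))
```

```text
[ 0.50043744 -0.23949187  0.23248406] [-16.46359144   8.55796344   9.46285103] [ 2.10043732  3.68189261 -0.00906147] [ 0.71873678  0.37820718 -0.41828248  1.812099    0.17936718  0.99604434
 -1.13112859]
0.21205473962000118
```

move_arm --plan '[0,0,0,-0.0017,-0.0016,-0.001,0.03,0,0,0,-0.0017,-0.0016,-0.001,0.03]'

```text
clock: 12.42
position: [0.4996, -0.2389, 0.2338]
ee_rot: [0.994, 0.107, -0.001, -0.001]
ft_force: [-6.5, 3.5, 1.4]
grip_width: 0.433
grasp_force: 25.4
```

move_arm --plan '[0,0,0.1,-0.0008,-0.0006,0,0.03,0,0,0.2,-0.0008,-0.0006,0,0.03,0,0,0.3,-0.0008,-0.0006,0,0.03,0,0,0.3,-0.0008,-0.0006,0,0.03]'

```text
clock: 12.92
position: [0.4993, -0.2381, 0.2339]
ee_rot: [0.999, -0.043, -0.0, -0.001]
ft_force: [-4.5, 4.5, -0.0]
grip_width: 0.432
grasp_force: 25.4
```

move_arm --plan '[0,0,0.1,0,0,0,0.03,0,0,0.2,0,0,0,0.03,0,0,0.2,0,0,0,0.03]'

```text
clock: 13.3
position: [0.4994, -0.2377, 0.2339]
ee_rot: [0.99, -0.143, -0.001, -0.001]
ft_force: [-3.0, 6.6, 0.2]
grip_width: 0.433
grasp_force: 25.4
```

move_arm --plan '[0,0,0.1,0,-0.0008,0,0.03,0,0,0.2,0,-0.0008,0,0.03,0,0,0.2,0,-0.0008,0,0.03]'

```text
clock: 13.68
position: [0.4996, -0.2371, 0.234]
ee_rot: [0.971, -0.241, -0.001, -0.001]
ft_force: [-3.3, 6.6, 0.5]
grip_width: 0.431
grasp_force: 25.5
```

move_arm --plan '[0,0,0.1,0,0,0,0.03,0,0,0.2,0,0,0,0.03,0,0,0.2,0,0,0,0.03]'

```text
clock: 14.05
position: [0.4999, -0.2367, 0.2341]
ee_rot: [0.942, -0.336, -0.0, -0.001]
ft_force: [-3.0, 7.7, 1.7]
grip_width: 0.435
grasp_force: 25.6
```

move_arm --plan '[0,0,0.1,0,-0.0005,0,0.03,0,0,0.2,0,-0.0005,0,0.03,0,0,0.2,0,-0.0005,0,0.03]'

```text
clock: 14.42
position: [0.5003, -0.2363, 0.2343]
ee_rot: [0.903, -0.429, -0.0, -0.001]
ft_force: [-3.8, 7.7, 3.9]
grip_width: 0.436
grasp_force: 25.7
```

Run:
```python
from h import *
import time
for i in range(3):
    p,M=shot("side") if i==0 else (None,None)
    o=manip.get_obs();print(o["position"],o["ft_force"],o["joint_pos"][6])
x=T(o)[:3,0];print(1.713-np.arctan2(x[1],x[0]))
```

```text
[ 0.50029607 -0.23631389  0.23432751] [-3.85920416  7.95585913  3.20778431] -2.1717594791752726
[ 0.50029607 -0.23631389  0.23432751] [-3.85920416  7.95585913  3.20778431] -2.1717594791752726
[ 0.50029607 -0.23631389  0.23432751] [-3.85920416  7.95585913  3.20778431] -2.1717594791752726
2.5978539761348074
```

move_arm --plan '[0,0,0.12,0,-0.0005,0,0.03,0,0,0.25,0,-0.0005,0,0.03,0,0,0.25,0,-0.0005,0,0.03]'

```text
clock: 14.85
position: [0.5008, -0.2359, 0.2345]
ee_rot: [0.843, -0.538, -0.0, -0.001]
ft_force: [-3.9, 8.2, 4.8]
grip_width: 0.435
grasp_force: 25.8
```

move_arm --plan '[0,0,0,0,0,-0.0005,0.03,0,0,0,0,0,-0.0008,0.03,0,0,0,0,0,-0.0008,0.07,0,0,0,0,0,-0.0008,0.07,0,0,0,0,0,-0.0008,0.07]'

```text
clock: 15.48
position: [0.5004, -0.2382, 0.2349]
ee_rot: [0.843, -0.538, 0.0, 0.0]
ft_force: [0.5, -0.1, -0.3]
grip_width: 0.817
grasp_force: 0.0
```

move_arm --plan '[0,0,0,0,0,-0.02,0.07,0,0,0,0,0,-0.06,0.07,0,0,-0.16,0,0,-0.09,0.07,0,0,-0.33,0,0,-0.09,0.05,0,0,-0.5,0,0,-0.09,0.0,0,0,-0.67,0,0,-0.09,0.0,0,0,-0.84,0,0,-0.09,0,0,0,-1.0,0,0,-0.09,0,0,0,-1.15,0,0,-0.09,0,0,0,-1.3,0,0,-0.09,0,0,0,-1.3,0,0,-0.09,0]' --squeeze 40

```text
clock: 16.85
position: [0.5001, -0.2381, 0.3246]
ee_rot: [0.997, 0.081, 0.0, 0.0]
ft_force: [0.7, -0.2, 0.0]
grip_width: 0.004
grasp_force: 0.0
```

Run:
```python
from h import *
p,M=shot("wrist");save(p,"w4")
o=manip.get_obs();print(o["position"],o["ft_force"],o["joint_pos"])
for l in("knob_right","press_right_top"):print(l,find(p,M,l))
print(np.round(T(o)[:3,:2],3).tolist())
a=cv2.imread("pics/w3.png")[150:270,200:320];b=p["color"][:,:,::-1][120:280,180:340]
cv2.imwrite("pics/c4.png",np.hstack([cv2.resize(a,(400,400)),cv2.resize(p["color"][:,:,::-1],(400,300))[:, :].copy() if 0 else cv2.copyMakeBorder(cv2.resize(p["color"][:,:,::-1],(400,300)),0,100,0,0,0)]))
```

```text
[ 0.50018838 -0.2380326   0.32463024] [ 0.75003777 -0.96423473  0.59858794] [ 0.67331658  0.25977839 -0.35943551  1.73862305  0.09876706  1.16058637
 -1.12510457]
knob_right [(array([ 0.5043, -0.2397,  0.082 ]), 0.96), (array([ 0.6009, -0.0818,  0.0122]), 0.25)]
press_right_top [(array([ 0.5144, -0.2883,  0.0561]), 0.69)]
[[0.987, 0.16], [0.16, -0.987], [0.0, 0.0]]
```

View pics/w4.png

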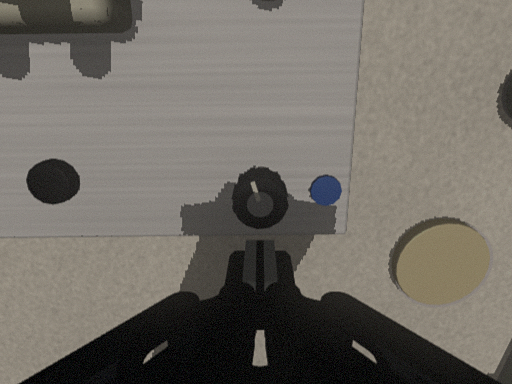

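The pointer at (253,184) relative to the knob centre (260,204) shows the knob turned about 2.85 rad, so there was no slip. First contact was between 1.95 and 2.23 rad, so this is 0.6 to 0.9 rad past it. Now the proof press.

move_arm --plan '[0,0,0,0.0035,0.052,0,0,0,0,0,0.0035,0.052,0.03,0,0,0,0,0.0035,0.052,0.06,0,0,0,0,0.0035,0.052,0.08,0,0,0,0,0.0035,0.052,0.088,0,0,0,0,0.0035,0.052,0.09,0,0,0,0,0.0035,0.052,0.09,0]'

```text
clock: 17.88
position: [0.5125, -0.2887, 0.2354]
ee_rot: [0.997, 0.082, 0.001, 0.0]
ft_force: [0.3, -0.1, 0.8]
grip_width: 0.003
grasp_force: 0.0
```

move_arm --plan '[0,0,0,0,0,0.001,0,0,0,0,0,0,0.002,0,0,0,0,0,0,0.002,0]'

```text
clock: 18.25
position: [0.5122, -0.2886, 0.2326]
ee_rot: [0.997, 0.082, 0.0, 0.0]
ft_force: [-0.0, 0.1, -0.1]
grip_width: -0.002
grasp_force: 0.0
```

move_arm --plan '[0,0,0,0,0,0.0005,0,0,0,0,0,0,0.001,0,0,0,0,0,0,0.001,0]'

```text
clock: 18.62
position: [0.5121, -0.2886, 0.2315]
ee_rot: [0.997, 0.082, -0.0, 0.0]
ft_force: [0.6, -0.7, 0.4]
grip_width: -0.004
grasp_force: 0.0
```

move_arm --plan '[0,0,0,0,0,0.0005,0,0,0,0,0,0,0.0005,0]'

```text
clock: 18.88
position: [0.5121, -0.2886, 0.231]
ee_rot: [0.997, 0.082, -0.0, 0.0]
ft_force: [-0.4, -0.6, -0.1]
grip_width: 0.0
grasp_force: 0.0
```

move_arm --plan '[0,0,0,0,0,0.0005,0,0,0,0,0,0,0.0005,0]'

```text
clock: 19.12
position: [0.5122, -0.2886, 0.2306]
ee_rot: [0.997, 0.082, 0.0, 0.0]
ft_force: [1.0, 0.9, 0.9]
grip_width: -0.007
grasp_force: 0.4
```

Contact is 1.3 mm higher than before, which matches about 0.75 rad past contact. I'll press to around 6 N.

move_arm --plan '[0,0,0,0,0,0.0004,0,0,0,0,0,0,0.0004,0]'

```text
clock: 19.38
position: [0.5122, -0.2886, 0.2304]
ee_rot: [0.997, 0.082, 0.0, 0.0]
ft_force: [-1.4, 1.3, 4.3]
grip_width: -0.002
grasp_force: 1.9
```

move_arm --plan '[0,0,0,0,0,0.0002,0,0,0,0,0,0,0.0002,0]'

```text
clock: 19.62
position: [0.5122, -0.2886, 0.2302]
ee_rot: [0.997, 0.082, 0.0, 0.0]
ft_force: [-2.1, 0.8, 5.9]
grip_width: -0.001
grasp_force: 2.8
```

Force is 5.9 N with a 0.4 mm sink, so it's firm. I'll go slightly further and hold for over a second.

move_arm --plan '[0,0,0,0,0,0.0001,0,0,0,0,0,0,0.0001,0,0,0,0,0,0,0.0001,0,0,0,0,0,0,0.0001,0,0,0,0,0,0,0.0001,0,0,0,0,0,0,0.0001,0,0,0,0,0,0,0.0001,0,0,0,0,0,0,0.0001,0,0,0,0,0,0,0.0001,0,0,0,0,0,0,0.0001,0]'

```text
clock: 20.88
position: [0.5122, -0.2887, 0.2302]
ee_rot: [0.997, 0.082, 0.0, 0.0]
ft_force: [-2.1, 0.0, 6.3]
grip_width: 0.001
grasp_force: 3.1
```

move_arm --plan '[0,0,0,0,0,-0.001,0,0,0,0,0,0,-0.003,0,0,0,0,0,0,-0.02,0,0,0,0,0,0,-0.06,0,0,0,0,0,0,-0.1,0,0,0,0,0,0,-0.12,0,0,0,0,0,0,-0.12,0,0,0,0,0,0,-0.12,0]'

```text
clock: 21.88
position: [0.5119, -0.2885, 0.3493]
ee_rot: [0.997, 0.082, -0.0, -0.0]
ft_force: [0.8, -0.2, 0.0]
grip_width: -0.005
grasp_force: 0.0
```

Run:
```python
from h import *
p,M=shot("wrist");save(p,"w5");o=manip.get_obs();print(o["position"],o["ft_force"])
p,M=shot("side");save(p,"s5")
cv2.imwrite("pics/f5.png",cv2.resize(np.hstack([cv2.imread("pics/w5.png"),cv2.imread("pics/s5.png")]),None,fx=.78,fy=.78))
for l in("oil_bottle","dust_cap"):print(l,find(p,M,l))
```

```text
[ 0.51185026 -0.28844861  0.34889755] [ 0.46774237  0.0941011  -0.04336618]
oil_bottle [(array([ 0.643 , -0.2213,  0.0542]), 0.6)]
dust_cap [(array([ 0.4798, -0.0825,  0.0507]), 0.62), (array([ 0.4993, -0.2406,  0.0817]), 0.15)]
```

View pics/f5.png

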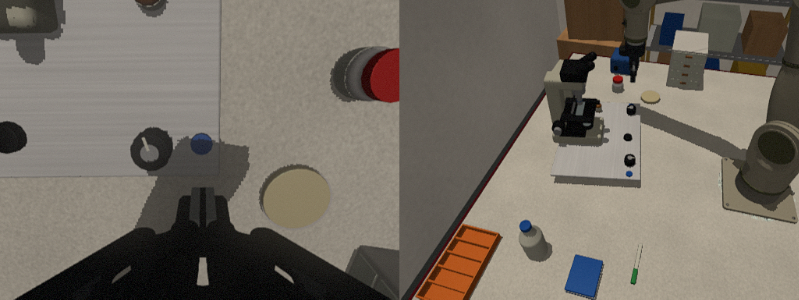

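The gripper is clear of the button at (201,143) and the knob at (152,148). The bottle, cap and other bystanders are where they were, so I'm handing in.

```bash
python3 -c "
from workcell import manip
print(manip.hand_in())"
```

```text
the job is handed in; nothing more can be done
None
```

The right foot was the one hanging: I turned its knob about 2.85 rad clockwise (roughly 0.75 rad past first contact) and let go. I then held its blue button at about 6 N for over a second (it sank only about 0.4 mm), came away clear and handed the job in at about 22 s; hand-in returned no verdict.

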